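Shut one roller-catch cupboard, open the other

TASK

We have finished with the toppings and need the moulds next: push the open red cupboard's door shut until its roller catch snaps and the door is fully home. Then pull the blue cupboard's door open past its catch, swing it at least 60 degrees open and leave it standing so. Do not disturb the pot and bowl on the cupboards, the jar or the mould on the table.

Things in the scene. Friction and masses are not known exactly. Their poses are not given: they have to be found in the camera images.
- red_cupboard: Red steel bench-top cupboard, fixed, 180 mm deep (x, pointing to its back), 220 wide (y), 275 high; origin at the centre of its underside. Doorway in its -x side, facing the robot; door (15 mm panel, 210 wide, 35 to 255 mm above the table) hinged at the left (+y) edge. The roof (underside at 260) overhangs the shut door's face by 28 mm, so an upright tool cannot reach the handle.
- blue_cupboard: Blue steel bench-top cupboard, fixed, 180 mm deep (x, pointing to its back), 220 wide (y), 275 high; origin at the centre of its underside. Doorway in its -x side, facing the robot; door (15 mm panel, 210 wide, 35 to 255 mm above the table) hinged at the right (-y) edge. The roof (underside at 260) overhangs the shut door's face by 28 mm, so an upright tool cannot reach the handle.
- red_handle (a point): Middle of the red door's upright round bar handle: 12 mm thick, 99 to 224 mm above the table, on posts at 120 and 175, 45 mm off the door's face; moves with the door. 200 mm above the table. With the door shut it lies 60 mm towards the cupboard's -x and 170 mm towards its -y from the hinge point. Take it with the tool leaning about 35 degrees, fingers pointing down and to the door.
- red_hinge (a point): Point on the red door's upright hinge axis, 200 mm above the table; in its cupboard's frame at x = -90 mm, y = +105 mm. Its axes turn with the door.
- red_door (a joint): Angle of the red door, rad: 0 shut on its catch, growing as it opens towards the robot (clockwise from above), stop at 1.3. It starts open, between 0.6 and 1.15. The sprung roller catch at the free edge's top resists below 0.1 when closing (some 8 N at the handle), snaps home below 0.04 (let go above that, it springs out), and needs some 8 N at the handle to pull open. Otherwise the door stays where it is left.
- blue_handle (a point): Middle of the blue door's upright round bar handle: 12 mm thick, 99 to 224 mm above the table, on posts at 120 and 175, 45 mm off the door's face; moves with the door. 200 mm above the table. With the door shut it lies 60 mm towards the cupboard's -x and 170 mm towards its +y from the hinge point. Take it with the tool leaning about 35 degrees, fingers pointing down and to the door.
- blue_hinge (a point): Point on the blue door's upright hinge axis, 200 mm above the table; in its cupboard's frame at x = -90 mm, y = -105 mm. Its axes turn with the door.
- blue_door (a joint): Angle of the blue door, rad: 0 shut on its catch, growing as it opens towards the robot (anticlockwise from above), stop at 1.3. It starts at 0, shut. The sprung roller catch at the free edge's top resists below 0.1 when closing (some 8 N at the handle), snaps home below 0.04 (let go above that, it springs out), and needs some 8 N at the handle to pull open. Otherwise the door stays where it is left.
- pot: Loose steel pot, 128 mm across, 80 high, two side handles, standing on the blue cupboard's roof; origin at the centre of its underside. Leave it where it is.
- bowl: Loose steel bowl, 120 mm across, 60 high, standing on the red cupboard's roof; origin at the centre of its underside. Leave it where it is.
- mould: Loose white chocolate mould, 100 x 160 mm, 22 high, with six brown pieces, lying on the table in front of the cupboards; origin at the centre of its underside. Leave it where it is.
- jar: Loose amber jar with a red cap, 70 mm across, 110 high, standing to one side of the cupboards; origin at the centre of its underside. Leave it where it is.

How it is judged:
By the outcome, as a careful person would: the job done as asked, in the order asked, and still so for the second after the job is handed in, with the robot touching nothing.
It also fails if it takes over 72 s, if anything falls off the work surface, if the arm or the gripper's body presses on something with over 40 N, if the wrist force passes 120 N, or if a joint passes its speed limit or range.

ROBOT

A 7-joint arm with a two-finger parallel gripper is mounted at the origin on the work surface. World frame = base frame: x ahead of the robot, y to its left, z up, the work surface at z = 0. Lengths are in m, angles in rad, forces in N, time in s.
With the tool pointing down it reaches from about 0.425 to 0.925 m from the base axis. Payload 6.8 kg.
Tool frame: the origin (TCP) lies on the centre line of the jaws, within the pads' length; the fingertips stand 14 mm ahead of it and the grasp point (between the pads) lies 5 mm behind it (bot.finger_overhang is the distance from the TCP to the fingertips, in m); z points along the fingers, y is the line along which they close (so a half turn about z gives the same grasp; the last joint's range is limited). The gripper opens to 85 mm and grips with 20 to 120 N. Pads are 22 mm wide; open, the fingers measure 114 mm over their backs; the gripper's body (76 mm by 85 mm) begins 54 mm behind the grasp point. The pads swing forward as they close: fully open they stand 13 mm farther back than shut.
Start: joints at [1.172, 0.477, 0.022, 1.555, -0.011, 1.109, -0.083], TCP at [0.194, -0.647, 0.245] pointing down, gripper open.
Joint ranges: [-2.96, 2.96], [-0.34, 2.1], [-1.41, 1.46], [0.24, 2.44], [-1.37, 4.51], [0.17, 1.92], [-2.96, 2.96]. Speed limits (rad/s): [2.39, 2.39, 3.14, 3.14, 3.14, 3.14, 3.14].

INTERFACE

Orientations are given as a unit quaternion [w, x, y, z].
In Python, from station import bot gives the robot as it stands.
- The arm moves only by the shell command python3 -m inch 'ROWS' [OPENING] [FORCE]. ROWS is JSON, a list of rows, each a list of 4 numbers: the shift along the tool's x, y, z in m, then the turn about the tool's z in degrees. A call has 1 to 12 rows; each row shifts and turns the commanded pose from where the row before left it, along the tool's axes as they then stand; what a row does not reach is not made up. A row lasts 1/10 s, in which the tool goes at most 50 mm and 8.59 degrees, less where a joint would pass 70% of its speed; a pose out of reach is approached as far as the arm can. A call is refused whole if a number of a shift passes 0.05 or a number of a turn 8.59, either way. A call with a gripper value outside its range is refused whole. OPENING is the finger opening in m, from 0 to 0.0854, set as the call begins (- or left out, the last holds). The fingers move at their own pace and stop on an object; FORCE is the grip in N (left out, the last holds). Time passes only in rows, so rows that do not move let the fingers close. It gives the time, the measured TCP pose, the force, the opening and the grip force at its end, in the units of the state.
- bot.get_obs(): the state, without advancing time (a new reading comes with each control period).
- bot.read_camera(name): name is "scene" or "top" or "wrist"; returns a dict with "color" (384x512x3 uint8, red, green, blue), "mtx" (3x3 intrinsics, pixels), "world_from_camera" (4x4, takes a point from camera to world coordinates); the wrist camera has in their place "hand_eye" (4x4, takes a point from camera to tool coordinates, whose origin is the TCP and whose axes are the flange's). Camera axes: x right, y up, looking along -z (the intrinsics and any distortion apply to the point x, -y, -z); pixel columns grow to the right and rows downward; lengths in m; the calibration is good to about 2 mm. A picture is of the moment at which its call begins: read the wrist's pose just before it. There is no depth.
- bot.hand_in(): hands the job in; it is judged then, once.
The state is a dict: "t": time; "q": joint angles; "joint_vel": joint speeds; "joint_torque": joint torques, N m; "eef_pos": TCP position; "tool_rot": TCP orientation; "contact_force": force on the tool from outside, world axes, zero at the start; "torque": the same for the moment, N m; "gripper_width": opening from 0.0 (shut) to 1.0 (fully open); "grasp_force": force on a finger pad.
Only numpy, scipy, OpenCV 4.12 (cv2) and the standard library are available. Lean on these libraries where they do the work, as an engineer would, in place of code of your own. Each camera call takes 0.05 s, during which the arm holds its last target. There are 200 camera calls.

## Working session

There is one attempt and no reset: what is moved stays moved. The work goes in short steps, Python scripts to look and compute and a shell command to move; the robot and the scene stay as the last step left them, time stands still between calls to the robot, and variables do not carry over. Pictures are saved under pics/ and viewed, at most 10 in all, crops included, and the job is handed in when it is done.

```bash
ls; mkdir -p pics; python3 - <<'E'
from station import bot
import cv2,json
o=bot.get_obs();print({k:(v.tolist() if hasattr(v,'tolist') else v) for k,v in o.items()})
for n in("scene","top"):
    c=bot.read_camera(n);cv2.imwrite(f"pics/{n}0.png",c["color"][:,:,::-1]);print(n,c["mtx"],c["world_from_camera"], [k for k in c])
E
```

```text
pics
{'t': 0.0, 'q': [1.1719132574595799, 0.47781480211410127, 0.022364104606270745, 1.5564795790120491, -0.011535201242201979, 1.1092918629500432, -0.08311552681231776], 'joint_vel': [-0.0005615411894050013, 4.3158600989201394e-05, 0.002412471934998029, -0.0003387291732159383, 9.1272772414499e-07, 0.00042559412486056433, -0.0011099672171878414], 'joint_torque': [-0.0008930778130888939, -59.64631676673889, 1.6072698310017586, -28.120502829551697, 0.012399062979966402, 0.00938409415539354, -6.646963129242067e-05], 'eef_pos': [0.19333909448253223, -0.6461129725049166, 0.24430442432414873], 'tool_rot': [-0.0009123170223356896, 0.9894511127587982, 0.14486416236400204, -0.0001939087493610113], 'contact_force': [0.8792871414182555, -0.5834050295936237, -0.6523251386421761], 'torque': [-0.00024703936453175846, 0.047550913284176995, 0.06649989923500207], 'grasp_force': 0.0, 'gripper_width': 0.9935081369995683}
scene [[433.75349214   0.         251.79229856]
 [  0.         433.75349214 192.26391037]
 [  0.           0.           1.        ]] [[-0.75579653 -0.62508803  0.19502965  0.86432179]
 [ 0.65475883 -0.71784687  0.23661517  0.41181916]
 [-0.00790389  0.30653031  0.95182808  1.46987609]
 [ 0.          0.          0.          1.        ]] ['color', 'mtx', 'world_from_camera']
top [[382.20602607   0.         260.19952044]
 [  0.         382.20602607 188.55076832]
 [  0.           0.           1.        ]] [[-0.02901831  0.98920037 -0.14366825  0.47814191]
 [-0.99928139 -0.02520213  0.0283118   0.10659289]
 [ 0.0243853   0.14438657  0.98922084  1.14864686]
 [ 0.          0.          0.          1.        ]] ['color', 'mtx', 'world_from_camera']
```

View pics/scene0.png

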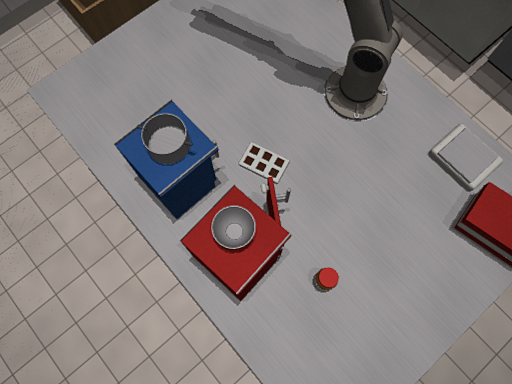

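View pics/top0.png

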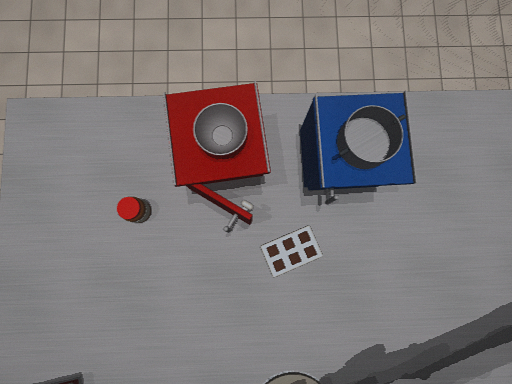

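The scene view shows the blue cupboard with its pot at about (165,150), the red one at (235,240) and the red door standing open at (272,200). In the top view, the red roof spans (166,95)-(270,175) and its door runs from (190,185) to (250,218), with the handle near (235,218). The blue roof spans (316,94)-(413,187), its handle is at about (331,197), the mould at (291,250) and the jar at (132,209).

```bash
cat >h.py <<'E'
import numpy as np,cv2
from station import bot
def ray(c,uv,z):
    M=c["world_from_camera"];K=c["mtx"]
    d=np.linalg.inv(K)@[uv[0],uv[1],1.];d=M[:3,:3]@[d[0],-d[1],-d[2]];o=M[:3,3]
    return o+d*(z-o[2])/d[2]
def proj(c,p):
    M=np.linalg.inv(c["world_from_camera"]);q=M[:3,:3]@np.asarray(p)+M[:3,3];q=c["mtx"]@[q[0],-q[1],-q[2]];return q[:2]/q[2]
E
python3 - <<'E'
from h import *
c=bot.read_camera("top");im=c["color"]
cv2.imwrite("pics/crop.png",cv2.resize(im[75:285,110:425,::-1],None,fx=2.5,fy=2.5,interpolation=cv2.INTER_CUBIC))
f=im.astype(int)
for n,m in(("red",(f[...,0]>110)&(f[...,1]<60)),("blue",(f[...,2]>100)&(f[...,0]<60))):
    m=m.astype(np.uint8)
    k,l,s,_=cv2.connectedComponentsWithStats(m)
    i=1+np.argmax(s[1:,4]);cs,_=cv2.findContours((l==i).astype(np.uint8),cv2.RETR_EXTERNAL,cv2.CHAIN_APPROX_NONE)
    h=cv2.convexHull(max(cs,key=len));p=cv2.approxPolyDP(h,5,True)[:,0]
    print(n,s[i]);w=[ray(c,q,.275)[:2] for q in p]
    for q,a in zip(p,w):print(q,a.round(4))
    print([round(float(np.linalg.norm(w[j]-w[j-1])),4) for j in range(len(w))])
E
```

```text
red [ 166   83  102  102 5629]
[253  83] [0.8621 0.0915]
[267 171] [0.6459 0.0646]
[177 184] [0.6205 0.2728]
[166  95] [0.8358 0.2994]
[0.2096, 0.2179, 0.2098, 0.2169]
blue [ 318   93   95   94 4484]
[402  93] [ 0.83   -0.2685]
[412 182] [ 0.6115 -0.274 ]
[325 186] [ 0.6072 -0.0691]
[318  97] [ 0.8238 -0.0638]
[0.2048, 0.2186, 0.2049, 0.2167]
```

View pics/crop.png

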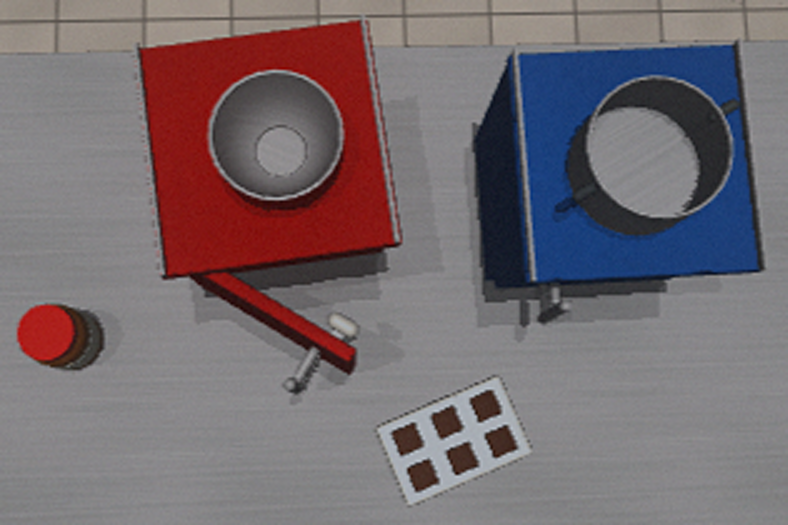

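The crop shows the red roof corners at crop pixels (138,47), (367,18), (401,243) and (165,277), and the blue ones at (514,50), (740,41), (763,269) and (528,283). The tops of the handle bars are near (292,385) for red and (563,306) for blue. The white piece at (343,325) is on the inner side of the red door, at the catch.

```bash
cat >fit.py <<'E'
from h import *
from scipy.optimize import least_squares
def T(P,l): # cupboard local->world
    c,s=np.cos(P[2]),np.sin(P[2]);return np.array([P[0]+c*l[0]-s*l[1],P[1]+s*l[0]+c*l[1],l[2]])
def handle(P,side,th,z=.2): # side +1 red(hinge +y), -1 blue
    a=-side*th*1.0
    v=np.array([-.06,-side*.17]);R=np.array([[np.cos(a),-np.sin(a)],[np.sin(a),np.cos(a)]])
    v=R@v;return T(P,[-.09+v[0],side*.105+v[1],z])
if __name__=="__main__":
    c=bot.read_camera("top");up=lambda L:[((u+.5)/2.5-.5+110,(v+.5)/2.5-.5+75) for u,v in L]
    for n,L,h,side in(("red",[(138,47),(367,18),(401,243),(165,277)],(292,384),1),("blue",[(514,50),(740,41),(763,269),(528,283)],(563,307),-1)):
        W=np.array([ray(c,q,.275)[:2] for q in up(L)])
        loc=[(.09,.11),(.09,-.11),(-.133,-.11),(-.133,.11)]
        f=lambda P:np.concatenate([T(P,[*l,0])[:2]-w for l,w in zip(loc,W)])
        r=least_squares(f,[.75,0,0]);print(n,r.x.round(4),r.fun.round(4))
        hw=ray(c,up([h])[0],.224);print(" handle top meas",hw.round(4))
        P=r.x;hinge=T(P,[-.09,side*.105,.2]);d=(hw-hinge)[:2]
        print(" hinge",hinge.round(4),"dist",np.linalg.norm(d),"want",np.hypot(.06,.17))
        sh=handle(P,side,0)-hinge
        th=-side*(np.arctan2(d[1],d[0])-np.arctan2(sh[1],sh[0]));th=(th+np.pi)%(2*np.pi)-np.pi
        print(" theta",th, "handle",handle(P,side,th).round(4),"shut handle",(hinge+sh).round(4))
E
python3 fit.py
```

```text
red [0.7626 0.182  0.1168] [-0.0004 -0.0002  0.0001  0.0003 -0.0003 -0.0001  0.0006  0.    ]
 handle top meas [0.518  0.1639 0.224 ]
 hinge [0.661  0.2758 0.2   ] dist 0.18157370710462076 want 0.18027756377319948
 theta 0.6842595666983913 handle [0.519  0.1647 0.2   ] shut handle [0.6212 0.1    0.2   ]
blue [ 0.741  -0.1685  0.0191] [-0.0008  0.0008 -0.0016  0.0012 -0.0005 -0.0002  0.0029 -0.0018]
 handle top meas [ 0.5856 -0.1022  0.224 ]
 hinge [ 0.653  -0.2752  0.2   ] dist 0.1856705125552254 want 0.18027756377319948
 theta 0.01284867033602577 handle [ 0.5876 -0.1072  0.2   ] shut handle [ 0.5898 -0.1064  0.2   ]
```

```bash
python3 - <<'E'
from fit import *
c=bot.read_camera("top");up=lambda u,v:((u+.5)/2.5-.5+110,(v+.5)/2.5-.5+75)
print("pot",ray(c,up(660,147),.355).round(3),"bowl",ray(c,up(276,135),.335).round(3))
w=bot.read_camera("wrist");print(w["hand_eye"].round(3),w["mtx"].round(0))
P=[.7626,.182,.1168]
print("red roof edge mid",T(P,[-.133,-.065,.275]).round(3))
E
```

```text
pot [ 0.707 -0.165  0.355] bowl [0.731 0.168 0.335]
[[ 0.001  0.946  0.324  0.084]
 [ 1.    -0.001  0.    -0.001]
 [ 0.     0.324 -0.946 -0.128]
 [ 0.     0.     0.     1.   ]] [[329.   0. 253.]
 [  0. 329. 188.]
 [  0.   0.   1.]]
red roof edge mid [0.638 0.102 0.275]
```

```bash
R='[0.0327,-0.0277,-0.005,0]'; python3 -m inch '[[0.0327,-0.0277,-0.005,0],[0.0327,-0.0277,-0.005,0],[0.0327,-0.0277,-0.005,0],[0.0327,-0.0277,-0.005,0],[0.0327,-0.0277,-0.005,0],[0.0327,-0.0277,-0.005,0],[0.0327,-0.0277,-0.005,0],[0.0327,-0.0277,-0.005,0],[0.0327,-0.0277,-0.005,0],[0.0327,-0.0277,-0.005,0],[0.0327,-0.0277,-0.005,0]]' 0.06 60
```

```text
t: 1.4
eef_pos: [0.4514, -0.2501, 0.3007]
tool_rot: [0.0, 0.989, 0.145, 0.0]
contact_force: [0.3, -1.0, 0.5]
gripper_width: 0.704
grasp_force: 0.0
```

```bash
python3 -m inch '[[0.0143,-0.0351,0,0],[0.0143,-0.0351,0,0],[0.0143,-0.0351,0,0],[0.0143,-0.0351,0,0],[0.0143,-0.0351,0,0],[0.0143,-0.0351,0,0],[0.0143,-0.0351,0,0],[0.0143,-0.0351,0,0],[0.0143,-0.0351,0,0],[0.0143,-0.0351,0,0],[0.0143,-0.0351,0,0]]'
python3 -m inch '[[0,0,0,-8.5],[0,0,0,-8.5],[0,0,0,-8.5],[0,0,0,-8.5],[0,0,0,-8.5],[0,0,0,-8.5],[0,0,0,-8.5],[0,0,0,-8.5],[0,0,0,-8.5],[0,0,0,-8.5],[0,0,0,-8.5],[0,0,0,-8.5]]'
python3 -m inch '[[0,0,0,-8.5],[0,0,0,-8.5],[0,0,0,-8.5],[0,0,0,-3.3],[0,0,0,0]]'
cat >>fit.py <<'E'
def state():
    o=bot.get_obs();w,x,y,z=o["tool_rot"];psi=2*np.arctan2(y,x)
    return o,np.array(o["eef_pos"]),psi
def totool(psi,d): return np.array([np.cos(psi)*d[0]+np.sin(psi)*d[1],np.sin(psi)*d[0]-np.cos(psi)*d[1],-d[2]])
E
python3 - <<'E'
from fit import *
o,p,psi=state();print(p.round(4),np.degrees(psi),np.round(o["q"],2))
P=[.7626,.182,.1168];h=handle(P,1,.684)
print("to handle",totool(psi,h+[0,0,.02]-p))
c=bot.read_camera("wrist");cv2.imwrite("pics/w1.png",c["color"][:,:,::-1])
E
```

```text
t: 2.5
eef_pos: [0.4908, 0.1647, 0.3005]
tool_rot: [0.0, 0.989, 0.145, 0.0]
contact_force: [0.2, 0.0, -0.8]
gripper_width: 0.701
grasp_force: 0.0
t: 3.7
eef_pos: [0.4908, 0.1632, 0.3004]
tool_rot: [0.0, 0.508, 0.862, -0.0]
contact_force: [1.4, -0.0, 0.5]
gripper_width: 0.702
grasp_force: 0.0
t: 4.2
eef_pos: [0.4908, 0.1631, 0.3003]
tool_rot: [-0.0, 0.28, 0.96, -0.0]
contact_force: [0.5, -0.3, -0.4]
gripper_width: 0.706
grasp_force: 0.0
[0.4908 0.1631 0.3003] 147.4605664123012 [ 0.31  0.27 -0.89  1.82  0.23  1.16  0.35]
to handle [-0.02298994  0.01647445  0.08025688]
```

View pics/w1.png

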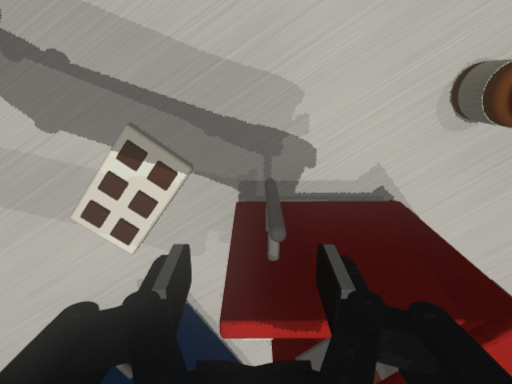

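The wrist view shows the red bar between the open fingers, with its top at about (277,230); the mould is well clear to the left and the jar is at the right edge.

```bash
cat >>fit.py <<'E'
def wristcam():
    from scipy.spatial.transform import Rotation as Ro
    o,p,psi=state();c=bot.read_camera("wrist");w,x,y,z=o["tool_rot"]
    M=np.eye(4);M[:3,:3]=Ro.from_quat([x,y,z,w]).as_matrix();M[:3,3]=p
    c["world_from_camera"]=M@c["hand_eye"];return c
E
python3 - <<'E'
from fit import *
c=wristcam();P=[.7626,.182,.1168];h=handle(P,1,.684,.224)
print("pred",h.round(4),proj(c,h)); m=ray(c,(277,231),.224);print("meas",m.round(4))
o,p,psi=state();d=totool(psi,[m[0]-p[0],m[1]-p[1],.221-p[2]]);print(d)
E
```

```text
pred [0.519  0.1647 0.224 ] [274.81559441 238.47636008]
meas [0.515  0.1689 0.224 ]
[-0.01725962  0.01782434  0.07931158]
```

```bash
python3 -m inch '[[-0.0085,0.0086,0,0],[-0.0085,0.0086,0,0],[0,0,0.02,0],[0,0,0.02,0],[0,0,0.02,0],[0,0,0.0195,0],[0,0,0,0]]'
python3 -m inch '[[0,0,0,0],[0,0,0,0],[0,0,0,0],[0,0,0,0],[0,0,0,0],[0,0,0,0]]' 0 60
```

```text
t: 5.0
eef_pos: [0.5139, 0.1682, 0.2182]
tool_rot: [-0.002, 0.28, 0.96, -0.001]
contact_force: [0.3, -0.6, -0.1]
gripper_width: 0.705
grasp_force: 0.0
t: 5.6
eef_pos: [0.5146, 0.1685, 0.222]
tool_rot: [0.001, 0.28, 0.96, -0.0]
contact_force: [-1.8, -2.2, 4.8]
gripper_width: 0.106
grasp_force: 58.7
```

```bash
cat >>fit.py <<'E'
def arc(hinge,deg): # world ccw deg per row
    o,p,psi=state();v=p[:2]-hinge[:2];a=np.radians(deg)
    R=np.array([[np.cos(a),-np.sin(a)],[np.sin(a),np.cos(a)]]);d=R@v-v
    print("r",np.linalg.norm(v),"row",totool(psi,[*d,0]).round(5),-deg,"pos",p.round(4),"psi",np.degrees(psi).round(2),"F",np.round(o["contact_force"],1))
E
python3 -c "
from fit import *
arc(T([.7626,.182,.1168],[-.09,.105,.2]),3)"
```

```text
r 0.18147802568016017 row [-0.00895 -0.0032   0.     ] -3 pos [0.5146 0.1685 0.222 ] psi 147.43 F [-1.8 -2.2  4.8]
```

```bash
python3 -m inch '[[-0.00895,-0.0032,0,-3],[-0.00895,-0.0032,0,-3],[-0.00895,-0.0032,0,-3],[-0.00895,-0.0032,0,-3],[-0.00895,-0.0032,0,-3],[-0.00895,-0.0032,0,-3],[-0.00895,-0.0032,0,-3],[-0.00895,-0.0032,0,-3],[-0.00895,-0.0032,0,-3],[0,0,0,0]]'
python3 -c "
from fit import *
arc(T([.7626,.182,.1168],[-.09,.105,.2]),3)"
```

```text
t: 6.6
eef_pos: [0.581, 0.1134, 0.222]
tool_rot: [0.001, 0.049, 0.999, 0.0]
contact_force: [0.2, -1.1, 5.2]
gripper_width: 0.1
grasp_force: 59.2
r 0.18101191218224008 row [-0.00896 -0.0031   0.     ] -3 pos [0.581  0.1134 0.222 ] psi 174.37 F [ 0.2 -1.1  5.2]
```

```bash
python3 -m inch '[[-0.00597,-0.0021,0,-2],[-0.00597,-0.0021,0,-2],[-0.00597,-0.0021,0,-2],[-0.00597,-0.0021,0,-2],[-0.00597,-0.0021,0,-2],[-0.00597,-0.0021,0,-2],[0,0,0,0]]'
python3 -c "
from fit import *
arc(T([.7626,.182,.1168],[-.09,.105,.2]),1)"
```

```text
t: 7.3
eef_pos: [0.6162, 0.1006, 0.222]
tool_rot: [0.002, -0.055, 0.998, -0.0]
contact_force: [3.9, -2.2, 5.2]
gripper_width: 0.099
grasp_force: 59.2
r 0.18082790946798646 row [-0.00296 -0.00109  0.     ] -1 pos [0.6162 0.1006 0.222 ] psi 186.34 F [ 3.9 -2.2  5.2]
```

```bash
python3 -m inch '[[-0.0015,-0.0005,0,-0.5],[-0.0015,-0.0005,0,0],[0,0,0,0]]'
python3 -m inch '[[-0.0015,-0.0003,0,0],[0,0,0,0]]'
python3 -m inch '[[-0.002,0,0,0],[0,0,0,0],[0,0,0,0]]'
```

```text
t: 7.6
eef_pos: [0.6164, 0.1005, 0.2219]
tool_rot: [-0.001, -0.06, 0.998, -0.001]
contact_force: [-6.7, -3.5, 11.0]
gripper_width: 0.101
grasp_force: 59.9
t: 7.8
eef_pos: [0.6165, 0.1005, 0.2219]
tool_rot: [-0.003, -0.06, 0.998, -0.001]
contact_force: [-10.7, -4.0, 15.0]
gripper_width: 0.098
grasp_force: 60.3
t: 8.1
eef_pos: [0.6166, 0.1005, 0.2219]
tool_rot: [-0.004, -0.06, 0.998, -0.002]
contact_force: [-18.7, -5.6, 20.3]
gripper_width: 0.098
grasp_force: 60.9
```

```bash
python3 -m inch '[[0.0025,0.0003,0,0],[0.002,0.0003,0,0],[0,0,0,0]]'
python3 -m inch '[[0,0,0,0],[0,0,0,0],[0,0,0,0],[0,0,0,0]]' 0.05
python3 -m inch '[[0.004,0,-0.02,0],[0.004,0,-0.02,0],[0.01,0,-0.02,0],[0.03,0,0,0],[0.03,0,0,0],[0.03,0,0,0],[0,0,0,0]]'
python3 - <<'E'
from fit import *
c=bot.read_camera("top");cv2.imwrite("pics/t2.png",cv2.resize(c["color"][75:285,110:425,::-1],None,fx=2.5,fy=2.5,interpolation=cv2.INTER_CUBIC))
P=[.7626,.182,.1168]
for th in(0,.05,.1):print(th,(proj(c,handle(P,1,th,.224))-[110,75])*2.5)
c=wristcam();cv2.imwrite("pics/w2.png",c["color"][:,:,::-1])
for th in(0,.05,.1):print(th,proj(c,handle(P,1,th,.224)))
E
```

```text
t: 8.4
eef_pos: [0.6163, 0.1005, 0.2219]
tool_rot: [0.0, -0.06, 0.998, -0.001]
contact_force: [-1.4, -2.8, 8.1]
gripper_width: 0.1
grasp_force: 59.5
t: 8.8
eef_pos: [0.6165, 0.1008, 0.2205]
tool_rot: [-0.0, -0.061, 0.998, 0.0]
contact_force: [0.3, 0.5, 0.6]
gripper_width: 0.585
grasp_force: 0.0
t: 9.5
eef_pos: [0.5066, 0.0879, 0.2825]
tool_rot: [0.0, -0.062, 0.998, -0.002]
contact_force: [0.4, 0.7, -0.3]
gripper_width: 0.587
grasp_force: 0.0
0 [354.9940227  275.53098309]
0.05 [352.9675522  284.41821927]
0.1 [350.48765797 293.21883619]
0 [249.39506597 358.69160916]
0.05 [253.86879979 349.6709745 ]
0.1 [259.02816578 340.63337929]
```

View pics/t2.png

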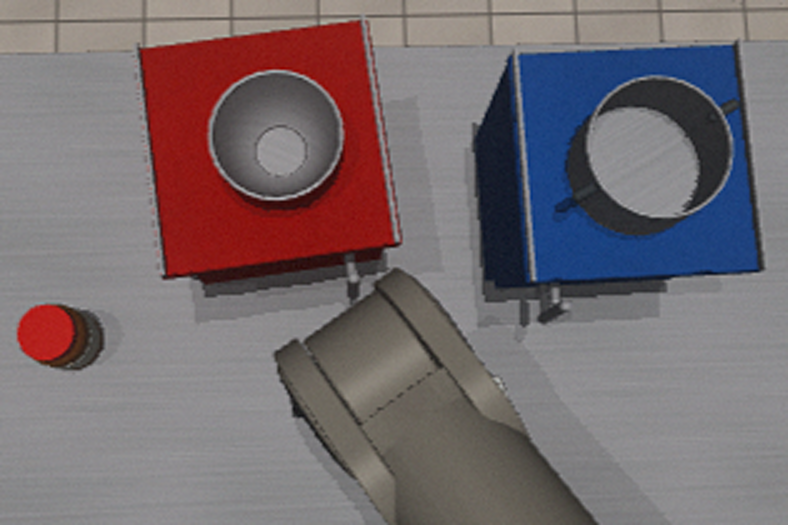

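View pics/w2.png

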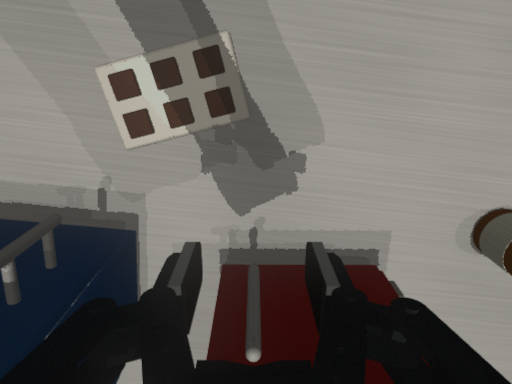

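The top view shows the red door nearly flush under its roof, with its bar at about (353,290), the bowl and jar unmoved, and the blue handle at (555,305). In the wrist view the red bar's top is at about (254,352). That could mean 0 or about 0.04 rad, so I'll overlay models, using the shut blue door as the reference.

```bash
python3 - <<'E'
from fit import *
def ov(c,name,x0,y0,w,h,s):
    im=cv2.resize(c["color"][y0:y0+h,x0:x0+w,::-1],None,fx=s,fy=s,interpolation=cv2.INTER_CUBIC)
    for P,sd in(([.7626,.182,.1168],1),([.741,-.1685,.0191],-1)):
        for th,col in((0,(0,255,0)),(.05,(0,255,255))):
            f=lambda p:tuple(int(round(t)) for t in ((proj(c,p)-[x0,y0]+.5)*s-.5))
            cv2.line(im,f(handle(P,sd,th,.224)),f(handle(P,sd,th,.099)),col,1)
    return im
c=bot.read_camera("top");a=ov(c,0,225,160,125,60,6.4)
w=wristcam();b=ov(w,0,0,200,340,160,4)
b=cv2.resize(b,(800,int(b.shape[0]*800/b.shape[1])));a=cv2.resize(a,(800,384)) 
b=ov(w,0,0,195,320,175,2.5)
cv2.imwrite("pics/ov.png",np.vstack([cv2.resize(a,(800,300))[:, :],cv2.resize(b,(800,300))]))
E
```

```text
(no output)
```

View pics/ov.png

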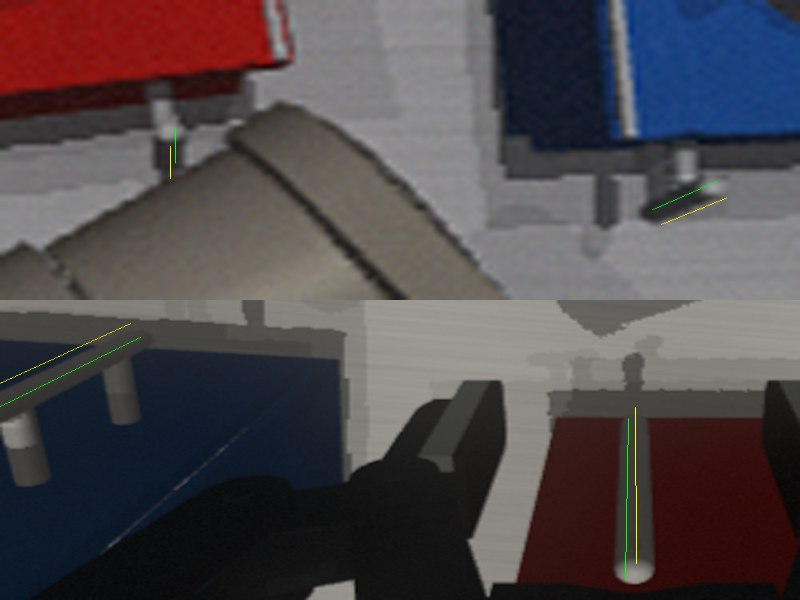

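The overlay matches the red door at 0 (the green line), so it is shut, and the blue model fits within about 3 mm. Now to the blue handle.

```bash
python3 - <<'E'
from fit import *
o,p,psi=state();print(p.round(4),np.degrees(psi),np.round(o["q"],2))
h=np.array([.589,-.105,0]);d=totool(psi,[.50-p[0],-.105-p[1],0]);print(d)
E
```

```text
[0.5107 0.0877 0.282 ] 186.9315083130334 [ 0.57  0.35 -1.05  1.83  0.33  1.15  1.1 ]
[ 0.03385585 -0.19000425  0.        ]
```

```bash
python3 -m inch '[[0.0042,-0.0237,-0.0005,0],[0.0042,-0.0237,-0.0005,0],[0.0042,-0.0237,-0.0005,0],[0.0042,-0.0237,-0.0005,0],[0.0042,-0.0237,-0.0005,0],[0.0042,-0.0237,-0.0005,0],[0.0042,-0.0237,-0.0005,0],[0.0042,-0.0237,-0.0005,0],[0,0,0,5.8],[0,0,0,0],[0,0,0,0]]' 0.06
python3 - <<'E'
from fit import *
o,p,psi=state();print(p.round(4),np.degrees(psi),np.round(o["q"],2))
w=wristcam();P=[.741,-.1685,.0191];h=handle(P,-1,0,.224)
print(proj(w,h),proj(w,handle(P,-1,0,.099)))
d=totool(psi,[.586-p[0],-.1045-p[1],.221-p[2]]);print(d)
cv2.imwrite("pics/w3.png",w["color"][:,:,::-1])
E
```

```text
t: 10.8
eef_pos: [0.4999, -0.1042, 0.2851]
tool_rot: [0.0, -0.012, 1.0, 0.0]
contact_force: [0.1, 0.4, -0.1]
gripper_width: 0.702
grasp_force: 0.0
[ 0.4999 -0.1042  0.2851] 181.34540687373237 [ 0.92  0.31 -0.99  1.85  0.28  1.14  1.42]
[244.99288619 331.15581901] [247.59900212 245.46484953]
[-0.08602907 -0.00236649  0.06407052]
```

View pics/w3.png

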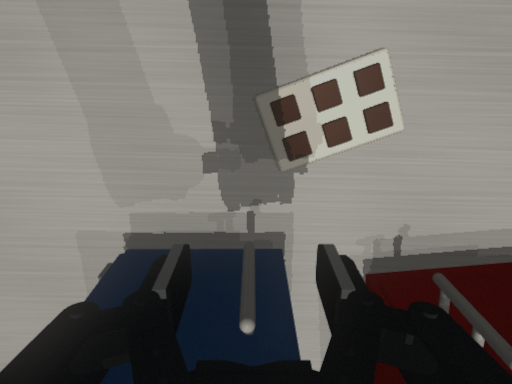

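The wrist view shows the blue bar's top at (247,326) and its bottom at (249,250), centred between the fingers, about 3 mm nearer the robot than the model.

```bash
python3 -m inch '[[-0.022,-0.0005,0,0],[-0.022,-0.0005,0,0],[-0.022,-0.0005,0,0],[-0.0195,0,0,0],[0,0,0,0],[0,0,0.02,0],[0,0,0.02,0],[0,0,0.02,0],[0,0,0.003,0],[0,0,0,0]]'
python3 -m inch '[[0,0,0,0],[0,0,0,0],[0,0,0,0],[0,0,0,0],[0,0,0,0],[0,0,0,0]]' 0 70
python3 -c "
from fit import *
arc(T([.741,-.1685,.0191],[-.09,-.105,.2]),3)"
```

```text
t: 11.85
eef_pos: [0.5841, -0.1042, 0.2218]
tool_rot: [-0.001, -0.011, 1.0, 0.0]
contact_force: [0.7, -0.9, 0.3]
gripper_width: 0.704
grasp_force: 0.0
t: 12.45
eef_pos: [0.5852, -0.1066, 0.2229]
tool_rot: [0.001, -0.009, 1.0, -0.002]
contact_force: [-0.7, -4.7, 4.7]
gripper_width: 0.094
grasp_force: 68.5
r 0.18173062032743956 row [ 0.0088  -0.00362  0.     ] -3 pos [ 0.5852 -0.1066  0.2229] psi 181.06 F [-0.7 -4.7  4.7]
```

```bash
python3 -m inch '[[0.0044,-0.0018,0,-1.5],[0.0044,-0.0018,0,-1.5],[0.0088,-0.0036,0,-3],[0.0088,-0.0036,0,-3],[0.0088,-0.0036,0,-3],[0.0088,-0.0036,0,-3],[0.0088,-0.0036,0,-3],[0,0,0,0]]'
python3 -c "
from fit import *
arc(T([.741,-.1685,.0191],[-.09,-.105,.2]),3)
print(np.round(state()[0]['q'],2))"
```

```text
t: 13.25
eef_pos: [0.5366, -0.1357, 0.223]
tool_rot: [0.001, -0.166, 0.986, -0.001]
contact_force: [2.0, -3.7, 4.0]
gripper_width: 0.097
grasp_force: 69.2
r 0.18164796515182044 row [ 0.0088 -0.0036  0.    ] -3 pos [ 0.5366 -0.1357  0.223 ] psi 199.12 F [ 2.  -3.7  4. ]
[ 0.9   0.48 -1.    1.83  0.46  1.08  1.64]
```

18° open. I'll swing it on to about 68°, watching the joints.

```bash
python3 -m inch '[[0.0088,-0.0036,0,-3],[0.0088,-0.0036,0,-3],[0.0088,-0.0036,0,-3],[0.0088,-0.0036,0,-3],[0.0088,-0.0036,0,-3],[0.0088,-0.0036,0,-3],[0.0088,-0.0036,0,-3],[0.0088,-0.0036,0,-3],[0.0088,-0.0036,0,-3],[0,0,0,0]]'
python3 -c "
from fit import *
arc(T([.741,-.1685,.0191],[-.09,-.105,.2]),3)
print(np.round(state()[0]['q'],2))"
```

```text
t: 14.25
eef_pos: [0.4864, -0.2033, 0.223]
tool_rot: [0.001, -0.392, 0.92, -0.001]
contact_force: [1.0, -1.0, 4.3]
gripper_width: 0.096
grasp_force: 69.8
r 0.1814555321629979 row [ 0.00881 -0.00357  0.     ] -3 pos [ 0.4864 -0.2033  0.223 ] psi 226.1 F [ 1.  -1.   4.3]
[ 1.16  0.49 -1.13  1.88  0.5   1.09  2.21]
```

```bash
python3 -m inch '[[0.0088,-0.0036,0,-3],[0.0088,-0.0036,0,-3],[0.0088,-0.0036,0,-3],[0.0088,-0.0036,0,-3],[0.0088,-0.0036,0,-3],[0.0088,-0.0036,0,-3],[0.0088,-0.0036,0,-3],[0.0088,-0.0036,0,-3],[0,0,0,0],[0,0,0,0]]'
python3 -c "
from fit import *
arc(T([.741,-.1685,.0191],[-.09,-.105,.2]),3)
print(np.round(state()[0]['q'],2))"
```

```text
t: 15.25
eef_pos: [0.4717, -0.2764, 0.2229]
tool_rot: [0.0, -0.574, 0.819, -0.001]
contact_force: [-0.8, -2.1, 7.6]
gripper_width: 0.094
grasp_force: 70.1
r 0.1813264328948719 row [ 0.00882 -0.00352  0.     ] -3 pos [ 0.4717 -0.2764  0.2229] psi 250.09 F [-0.8 -2.1  7.6]
[ 1.31  0.57 -1.21  1.83  0.59  1.15  2.7 ]
```

```bash
python3 -m inch '[[0,0,0,0],[0,0,0,0],[0,0,0,0],[0,0,0,0],[0,0,0,0]]' 0.05
python3 -m inch '[[0,0,-0.01,0],[0,0,-0.02,0],[0,0,-0.03,0],[0,0,-0.03,0],[0,0,-0.02,0],[0.01,0,0,0],[0.02,0,0,0],[0.02,0,0,0],[0,0,0,0],[0,0,0,0]]'
python3 - <<'E'
from fit import *
c=bot.read_camera("top");cv2.imwrite("pics/t4.png",cv2.resize(c["color"][75:285,110:425,::-1],None,fx=2.5,fy=2.5,interpolation=cv2.INTER_CUBIC))
w=wristcam();cv2.imwrite("pics/w4.png",w["color"][:,:,::-1])
P=[.741,-.1685,.0191]
for th in(1.05,1.2):print(th,(proj(c,handle(P,-1,th,.224))-[110,75])*2.5,proj(w,handle(P,-1,th,.224)))
E
```

```text
t: 15.75
eef_pos: [0.4709, -0.2759, 0.2217]
tool_rot: [-0.0, -0.575, 0.818, 0.0]
contact_force: [0.3, 0.1, -0.1]
gripper_width: 0.591
grasp_force: 0.0
t: 16.75
eef_pos: [0.4534, -0.3236, 0.3312]
tool_rot: [0.0, -0.574, 0.819, 0.001]
contact_force: [0.7, 0.4, 0.1]
gripper_width: 0.586
grasp_force: 0.0
1.05 [716.59717426 415.80871552] [260.18441973 279.37558764]
1.2 [744.30326998 417.45814682] [251.90314557 251.80304396]
```

View pics/t4.png

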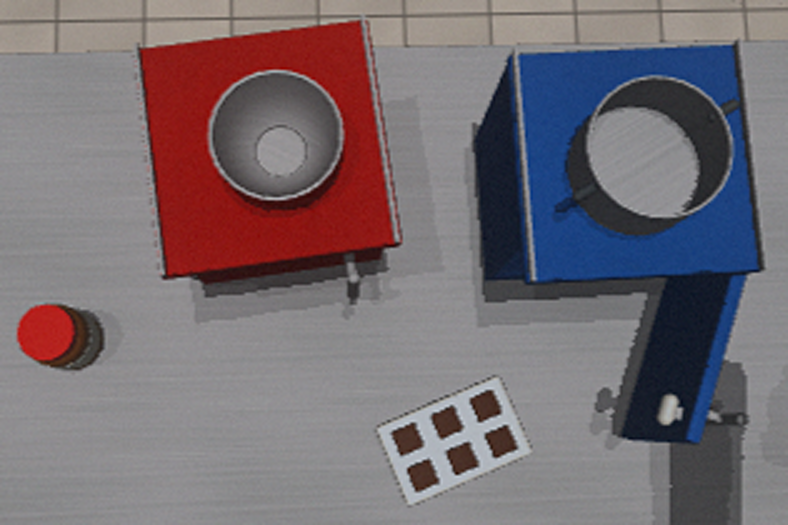

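View pics/w4.png

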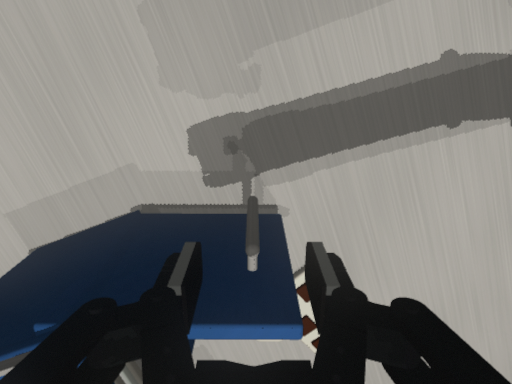

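The top view shows the blue bar's top at about (742,418), which matches 1.2 rad. The wrist view agrees at (252,250). The red door is shut, the bowl, pot, jar and mould are in place, and the gripper is clear. Handing in.

```bash
python3 -c "
from station import bot
print(bot.hand_in())"
```

```text
the job is handed in; nothing more can be done
None
```

The red door is pushed shut against its stop and the blue door stands about 69° open; the pot, bowl, jar and mould look unmoved in the camera views, and the job was handed in at about 17 s (no verdict was returned).

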